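Put the pill reminder forward three clicks

TASK

The next dose is three hours later today: roll the black knurled thumbwheel on top of the white pill reminder three clicks forward, so that the top of the wheel travels from the dark window towards the orange button (each white tick on the rim is one click), then let go. Leave the wheel of the grey mirror light as it is.

Things in the scene. Friction and masses are not known exactly. Their poses are not given: they have to be found in the camera images.
- reminder: White pill reminder, case 120 (x) x 66 (y) x 40 mm, fixed in the aluminium tray (lip 16 mm high). Origin: centre of its underside, z up; +x points from its dark window to its 18 mm orange button. From the middle of its top rises a black thumbwheel, 44 mm across, 20 mm wide, axle along y, 34 mm above the origin: crest at x = y = 0, 56 mm above the origin, 16 mm proud of the case.
- reminder_wheel (a joint): Angle of the reminder's wheel, rad, stops at 0 and 2.9; grows as the crest travels along the case's +x (window to button: forward). One click = one white tick = 24 degrees = 0.419 rad = 9.2 mm of rim; three = 1.257 rad = 27.6 mm. No snap at the clicks: friction (1 N at the rim) holds it wherever it is left. Starts at 0.1 to 0.9.
- reminder_stripe (a point): Middle of the orange stripe on the rim of the reminder's wheel, 22 mm from the axle; at the crest when the joint reads 1.13, on the window side below that (as at the start). The axle is sprung: the crest yields at 2 N, then 0.7 N per mm, 6 mm at most, and rises when let go. A fingertip pressing it 3 to 5 mm down and moving along x rolls the rim with it, without slip.
- light_stripe (a point): Middle of the blue stripe on the rim of the mirror light's thumbwheel, to be left alone. The light is a bystander in the same tray with the same size of case and wheel, but the case is grey with a round pale lens on top. The two devices may stand either way round, left or right.
Not all that is in view belongs to the job. What is shaped like the reminder but pink, purple or yellow is not meant.

How it is judged:
By the outcome, as a careful person would: the job done as asked, in the order asked, and still so for the second after the job is handed in, with the robot touching nothing.
It also fails if it takes over 32 s, if anything falls off the work surface, if the arm or the gripper's body presses on something with over 40 N, if the wrist force passes 120 N, or if a joint passes its speed limit or range.

ROBOT

A 6-joint arm with a two-finger parallel gripper is mounted at the origin on the work surface. World frame = base frame: x ahead of the robot, y to its left, z up, the work surface at z = 0. Lengths are in m, angles in degrees, forces in N, time in s.
With the tool pointing down it reaches from about 0.25 to 0.725 m from the base axis. Payload 9.7 kg.
Tool frame: the origin (TCP) lies midway between the tips of the shut fingers; the grasp point (between the pads) lies 19 mm behind it (bot.pinch_z is the distance from the TCP to the grasp point, in m); z points along the fingers, y is the direction in which the jaws open and shut (so a half turn about z gives the same grasp; the last joint's range is limited). The gripper opens to 85 mm and grips with 20 to 120 N. Pads are 22 mm wide; open, the fingers measure 114 mm over their backs; the gripper's body (76 mm by 85 mm) begins 54 mm behind the grasp point. The pads swing forward as they close: fully open they stand 13 mm farther back than shut.
Start: joints at [-71.104, 4.979, 10.078, 95.1, 0, 90], TCP at [0.178, -0.52, 0.231] pointing down, gripper open.
Joint ranges: [-179.16, 179.16], [-48.56, 103.87], [-65.8, 70.77], [-126.05, 130.52], [-82.76, 87.17], [-180, 180]. Speed limits (degrees/s): [127.2, 127.2, 147.25, 180, 180, 180].

INTERFACE

Orientations are given as [roll, pitch, yaw] about the fixed x, y, z axes, in that order (R = Rz(yaw) Ry(pitch) Rx(roll)).
In Python, from workcell import bot, imaging gives the robot as it stands.
- The arm moves only by the tool servo_tool, never from a script. Its argument "moves" is a list that holds one entry, the list of rows, each a list of 7 numbers: the turn, a rotation vector about the tool's x, y, z in rad, then the shift along the tool's x, y, z in cm, then the finger opening in cm, from 0 to 8.54. A call has 1 to 12 rows; each row shifts and turns the pose as measured when the row begins, along the tool's axes as they then stand; what a row does not reach is not made up. A row lasts 1/12 s, in which the tool goes at most 41.7 mm and 7.16 degrees, less where a joint would pass 70% of its speed; a pose out of reach is approached as far as the arm can. A call is refused whole if a number of a shift passes 4.17 or a number of a turn 0.125, either way. A call with a gripper value outside its range is refused whole. The fingers move at their own pace and stop on an object; "force" is the grip in N (left out, the last holds). Time passes only in rows, so rows that do not move let the fingers close. It gives the time, the measured TCP pose, the force and the opening at its end, in the units of the state.
- bot.get_obs(): the state, without advancing time (a new reading comes with each control period).
- imaging.camera(name): name is "scene" or "top" or "wrist"; returns the picture (384x512x3 uint8, blue, green, red); there is no depth.
- imaging.calibration(name): a dict with "fx", "fy", "cx", "cy" (pixels), "camera_from_world" (4x4, takes a point from world to camera coordinates). Camera axes: x right, y down, z forward; pixel columns grow to the right and rows downward; lengths in m; the calibration is good to about 2 mm. A picture is of the moment at which its call begins: read the wrist's pose just before it. calibration takes no time and is no camera call; for the wrist camera it gives the pose at the moment of the call.
- bot.job_done(): hands the job in, once; it reports no verdict.
The state is a dict: "time": time; "q": joint angles; "qd": joint speeds; "joint_efforts": joint torques, N m; "ee_pos": TCP position; "tcp_rot": TCP orientation; "wrist_force": force on the tool from outside, world axes, zero at the start; "torque": the same for the moment, N m; "opening": finger opening in m.
Only numpy, scipy, OpenCV 4.12 (cv2) and the standard library are available. Lean on these libraries where they do the work, as an engineer would, in place of code of your own. Each camera call takes 0.05 s, during which the arm holds its last target.

## Working session

There is one attempt and no reset: what is moved stays moved. The work goes in short steps, Python scripts to look and compute and a tool call to move; the robot and the scene stay as the last step left them, time stands still between calls to the robot, and variables do not carry over. Pictures are saved under pics/ and viewed, and the job is handed in when it is done.

Besides the shell and the picture viewer there is one more tool, called by a JSON object that holds its "api" and its "payload". servo_tool: Moves the arm, as the interface text tells. Its arguments: {"type":"object","properties":{"moves":{"type":"array","items":{"type":"array","items":{"type":"array","items":{"type":"number"}}}},"force":{"type":"number"}},"required":["moves"]}

```bash
mkdir -p pics; ls
python3 - <<'E'
from workcell import bot, imaging
import cv2
print(bot.get_obs())
for n in("scene","top","wrist"):
    cv2.imwrite(f"pics/{n}0.png",imaging.camera(n))
    c=imaging.calibration(n);print(n,c)
E
```

```text
pics
{'time': 0.0, 'q': array([-7.11056902e+01,  5.01040037e+00,  1.00351194e+01,  9.51005591e+01,
        2.08539032e-03,  8.99998062e+01]), 'qd': array([ 0.02329766,  0.03763051,  0.04828378,  0.05652612, -0.03740889,
        0.05671901]), 'joint_efforts': array([ 1.40162065e-04, -5.20394683e+01,  4.64800787e+01,  1.64504122e-02,
        2.79044990e-06,  9.65467599e-07]), 'ee_pos': array([ 0.17803703, -0.52014014,  0.23059575]), 'tcp_rot': array([-1.79924160e+02, -2.08564508e-03,  1.88945009e+01]), 'wrist_force': array([-0.30691089, -0.22360147,  0.04298468]), 'torque': array([ 0.0116505 , -0.02188122, -0.00352856]), 'opening': 0.08524033687789552}
scene {'fx': 496.9492592401055, 'fy': 496.9492592401055, 'cx': 259.6314057454327, 'cy': 181.99680281245386, 'camera_from_world': array([[-0.83568645,  0.5489833 , -0.01566819,  0.46668046],
       [ 0.46297856,  0.68884642, -0.55780056, -0.04624246],
       [-0.29543021, -0.4734004 , -0.82982712,  1.38088028],
       [ 0.        ,  0.        ,  0.        ,  1.        ]])}
top {'fx': 365.5925323138471, 'fy': 365.5925323138471, 'cx': 255.07189860076278, 'cy': 193.58772528868994, 'camera_from_world': array([[-0.01685615, -0.99945003,  0.02855716, -0.17257743],
       [-0.99040672,  0.01277224, -0.13759139,  0.44276125],
       [ 0.13715098, -0.03060247, -0.99007732,  0.97725013],
       [ 0.        ,  0.        ,  0.        ,  1.        ]])}
wrist {'fx': 340.57763959664703, 'fy': 340.57763959664703, 'cx': 256.68986799614476, 'cy': 191.09270146722227, 'camera_from_world': array([[ 0.32451914, -0.94587751, -0.00175071, -0.54916185],
       [-0.90946967, -0.31253557,  0.27420145, -0.03612843],
       [-0.25990814, -0.0873914 , -0.96167068,  0.37848508],
       [ 0.        ,  0.        ,  0.        ,  1.        ]])}
```

View pics/scene0.png

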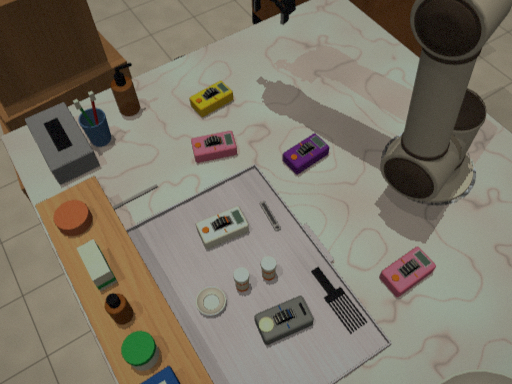

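View pics/top0.png

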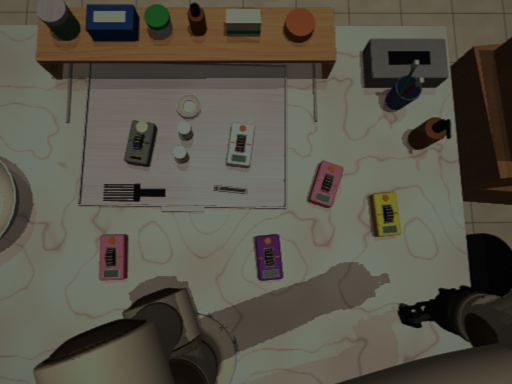

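View pics/wrist0.png

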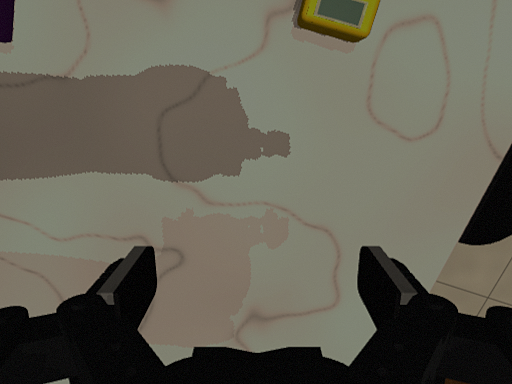

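The pictures show these candidates (top-view pixels):
- White reminder in the tray (240,145), with its window near the robot and its orange button on the far side.
- Grey mirror light (141,143).
- Pink decoys (325,183) and (113,257).
- Purple decoy (268,257).
- Yellow decoy (386,213).
- White/green box on the shelf (243,22).

By the description I choose the white one at (240,145), and will check it in a crop.

```bash
cat > h.py <<'E'
import numpy as np,cv2
from workcell import bot, imaging
def ray(c,u,v,z):
    M=c["camera_from_world"];R=M[:3,:3];t=M[:3,3]
    o=-R.T@t;d=R.T@np.array([(u-c["cx"])/c["fx"],(v-c["cy"])/c["fy"],1])
    return o+d*(z-o[2])/d[2]
def proj(c,p):
    M=c["camera_from_world"];q=M[:3,:3]@np.asarray(p)+M[:3,3]
    return np.array([q[0]/q[2]*c["fx"]+c["cx"],q[1]/q[2]*c["fy"]+c["cy"]])
E
python3 - <<'E'
from h import *
c=imaging.calibration("top");s=imaging.calibration("scene")
t=cv2.imread("pics/top0.png");sc=cv2.imread("pics/scene0.png")
a=cv2.resize(t[110:180,205:275],(560,560),interpolation=cv2.INTER_CUBIC)
cv2.imwrite("pics/tc.png",a)
b=cv2.resize(sc[195:260,180:265],(765,585),interpolation=cv2.INTER_CUBIC)
cv2.imwrite("pics/sc.png",b)
print("rem",ray(c,240,145,.045),"scene",ray(s,222,227,.045))
print("light",ray(c,141,143,.045), "shelf edge",ray(c,190,62,.0),ray(c,190,62,.1))
E
```

```text
rem [ 0.57532049 -0.13918673  0.045     ] scene [ 0.5851624 -0.1278638  0.045    ]
light [0.58343927 0.13365721 0.045     ] shelf edge [0.84429438 0.00770479 0.        ] [ 0.79177652 -0.00738481  0.1       ]
```

View pics/tc.png

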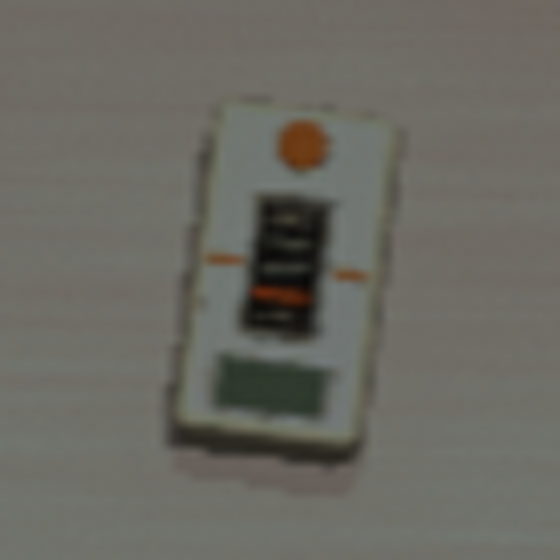

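View pics/sc.png

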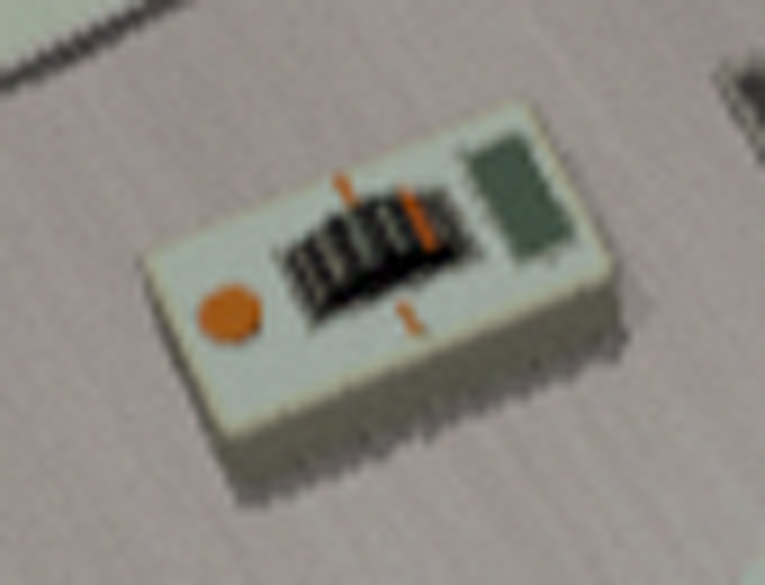

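Run:
```python
from h import *
from scipy.optimize import least_squares
c=imaging.calibration("top");s=imaging.calibration("scene")
P=np.array([[.06,.033],[.06,-.033],[-.06,-.033],[-.06,.033]])
T=np.array([[225,100],[398,122],[355,440],[180,420]])/8+[205,110]-.44
S=np.array([[232,432],[148,262],[522,100],[615,268]])/9+[180,195]-.44
def pt(p,x,y,z):
    c_,s_=np.cos(p[3]),np.sin(p[3])
    return [p[0]+c_*x-s_*y,p[1]+s_*x+c_*y,p[2]+z]
def f(p,w=(1,1)):
    r=[]
    for (x,y),a,b in zip(P,T,S):
        q=pt(p,x,y,.04)
        r+=[w[0]*(proj(c,q)-a),w[1]*(proj(s,q)-b)]
    r=np.concatenate(r)
    return np.append(r,0 if w==(1,1) else (p[2]-.003)*1e4)
for w in((1,1),(1,0),(0,1)):
    o=least_squares(f,[.58,-.13,0,-.1],args=(w,),x_scale=[.01,.01,.01,.1]);p=o.x
    print(w,p[:3],np.degrees(p[3]),np.round(np.abs(o.fun).max(),2))
    # stripe
    from scipy.optimize import minimize_scalar
    for cam,st in((c,np.array([280,295])/8+[205,110]-.44),(s,np.array([418,219])/9+[180,195]-.44)):
        def g(th): 
            a=th-1.13
            return np.sum((proj(cam,pt(p,.022*np.sin(a),0,.034+.022*np.cos(a)))-st)**2)
        m=minimize_scalar(g,bounds=(-.3,1.5),method='bounded');print("theta",m.x,m.fun**.5)
    o_=bot.get_obs()
print(o_['time'])
```

```text
(1, 1) [ 0.58055978 -0.14044528 -0.00225317] -7.534526964661455 1.93
theta 0.6010005584923803 0.36826672778463626
theta 0.4461510026412775 0.6002355892245885
(1, 0) [ 0.5810574  -0.14139192  0.0029989 ] -8.129247986374976 1.06
theta 0.5073800872483278 0.5698206442808034
theta 0.3591857967250937 0.5458836173841124
(0, 1) [ 0.58023598 -0.13698129  0.00299857] -6.944786646292737 1.58
theta 0.567332665899739 0.903694403735606
theta 0.5361215983768589 0.4728468421215975
0.15
```

```bash
cat >> h.py <<'E'
def rows(tx,ty,tz,yaw,n,o=None):
    o=o or bot.get_obs();p=np.array(o['ee_pos']);y0=o['tcp_rot'][2]
    st=(np.array([tx,ty,tz])-p)/n*100;dy=(yaw-y0)/n
    print("from",p.round(4),o['tcp_rot'].round(2))
    for i in range(n):
        y=np.radians(y0+dy*i)
        print(np.round([np.radians(-dy),st[0]*np.cos(y)+st[1]*np.sin(y),st[0]*np.sin(y)-st[1]*np.cos(y),-st[2]],3))
E
python3 - <<'E'
from h import *
from scipy.spatial.transform import Rotation as Ro
o=bot.get_obs();w=imaging.calibration("wrist")
Rt=Ro.from_euler('xyz',o['tcp_rot'],degrees=True).as_matrix()
M=w["camera_from_world"];cp=-M[:3,:3].T@M[:3,3]
print("cam in tool",Rt.T@(cp-o['ee_pos']),"\naxis",Rt.T@M[2,:3],"pixel of TCP",proj(w,o['ee_pos']))
rows(.535,-.133,.16,-7.5,13)
E
```

```text
cam in tool [ 0.06942184 -0.00020574 -0.1421724 ] 
axis [-2.74168094e-01 -5.47017895e-04  9.61681630e-01] pixel of TCP [257.27238296 251.84223326]
from [ 0.1781 -0.5202  0.2308] [-179.94    0.     18.9 ]
[ 0.035  3.562 -1.929  0.544]
[ 0.035  3.492 -2.054  0.544]
[ 0.035  3.417 -2.176  0.544]
[ 0.035  3.338 -2.296  0.544]
[ 0.035  3.254 -2.413  0.544]
[ 0.035  3.167 -2.526  0.544]
[ 0.035  3.075 -2.637  0.544]
[ 0.035  2.98  -2.744  0.544]
[ 0.035  2.881 -2.848  0.544]
[ 0.035  2.778 -2.948  0.544]
[ 0.035  2.672 -3.045  0.544]
[ 0.035  2.562 -3.138  0.544]
[ 0.035  2.449 -3.227  0.544]
```

{"api": "servo_tool", "payload": {"moves": [[[0,0,0.035,3.56,-1.93,0.4,0],[0,0,0.035,3.5,-2.05,0.4,0],[0,0,0.035,3.4,-2.18,0.4,0],[0,0,0.035,3.33,-2.3,0.4,0],[0,0,0.035,3.25,-2.4,0.4,0],[0,0,0.035,3.17,-2.53,0.5,0],[0,0,0.035,3.08,-2.64,0.8,0],[0,0,0.035,3.0,-2.75,1.0,0],[0,0,0.035,2.9,-2.85,1.0,0],[0,0,0.035,2.8,-2.95,1.0,0],[0,0,0.035,2.65,-3.05,1.0,0],[0,0,0.035,2.5,-3.1,1.0,0]]]}}

```text
time: 1.15
ee_pos: [0.5098, -0.1636, 0.1454]
tcp_rot: [-180.0, 0.0, -7.0]
wrist_force: [-0.1, -1.7, -0.0]
opening: -0.0002
```

Run:
```python
from h import *
rows(.535,-.133,.125,-7.5,4)
```

```text
from [ 0.5098 -0.1636  0.1454] [-1.7999e+02  1.0000e-02 -7.0100e+00]
[ 0.002  0.531 -0.835  0.511]
[ 0.002  0.529 -0.836  0.511]
[ 0.002  0.527 -0.837  0.511]
[ 0.002  0.525 -0.838  0.511]
```

{"api": "servo_tool", "payload": {"moves": [[[0,0,0.0025,0.6,-0.9,0.5,0],[0,0,0.002,0.5,-0.8,0.5,0],[0,0,0.002,0.5,-0.7,0.5,0],[0,0,0.002,0.5,-0.7,0.5,0],[0,0,0,0,0,0,0],[0,0,0,0,0,0,0]]]}}

```text
time: 1.65
ee_pos: [0.5379, -0.1282, 0.12]
tcp_rot: [-179.9, 0.3, -7.3]
wrist_force: [0.6, -0.7, -0.7]
opening: 0.0002
```

Run:
```python
from h import *
import pickle
o=bot.get_obs();c=imaging.calibration("wrist");im=imaging.camera("wrist")
pickle.dump((o,c),open("w1.pkl","wb"))
cv2.imwrite("pics/w1.png",im);print(o['ee_pos'],o['tcp_rot'],o['time'],o['wrist_force'])
cv2.imwrite("pics/w1c.png",cv2.resize(im[0:260,160:400],None,fx=2.3,fy=2.3,interpolation=cv2.INTER_CUBIC))
```

```text
[ 0.5379489  -0.12819496  0.11998036] [-179.90375725    0.29087149   -7.25749026] 1.65 [ 0.61772689 -0.65691039 -0.72461105]
```

View pics/w1.png

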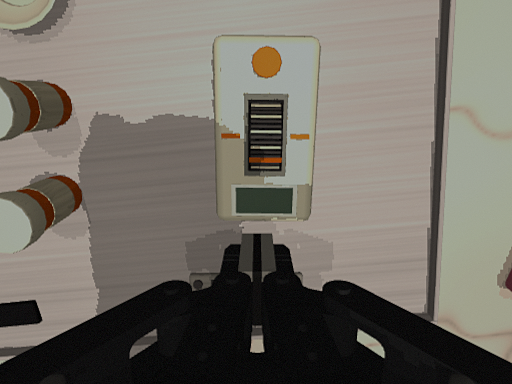

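View pics/w1c.png

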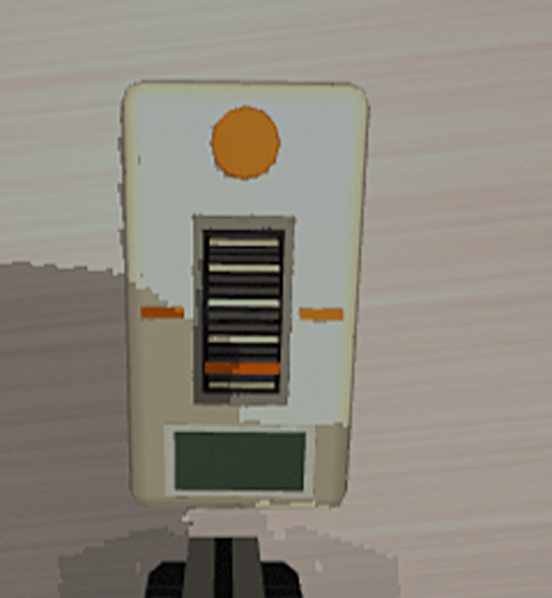

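The wrist view confirms the white reminder. The button is at (267,62), the axle marks at (230,136) and (300,136), the stripe at (265,160) and the window at (265,200). Next I fit its pose and the wheel angle.

```bash
cat > fit.py <<'E'
from h import *
import pickle,sys
from scipy.optimize import least_squares
def pt(p,x,y,z):
    c_,s_=np.cos(p[3]),np.sin(p[3])
    return [p[0]+c_*x-s_*y,p[1]+s_*x+c_*y,p[2]+z]
E
python3 - <<'E'
from fit import *
o,c=pickle.load(open("w1.pkl","rb"))
im=cv2.imread("pics/w1.png");hsv=cv2.cvtColor(im,cv2.COLOR_BGR2HSV)
m=cv2.inRange(hsv,(5,150,80),(20,255,255));m[:, :200]=0;m[:,330:]=0;m[220:]=0
n,l,st,ce=cv2.connectedComponentsWithStats(m)
for i in range(1,n):
    if st[i,4]>15: print(st[i],ce[i].round(2))
# model points on the case top: axle marks midline, window/case edges read from crop
cr=lambda u,v:np.array([u,v])/2.3+[160,0]-.28
L=cr(162,313);Rr=cr(321,314)
case=[((0.06,None),cr(245,81)),((None,.033),cr(126,300)),((None,-.033),cr(357,300)),((-.06,None),cr(245,506))]
def f(p):
    r=[]
    for (x,y),q in case:
        w=ray(c,*q,p[2]+.04 if 1 else 0);d=w[:2]-p[:2]
        a=np.cos(p[3])*d[0]+np.sin(p[3])*d[1];b=-np.sin(p[3])*d[0]+np.cos(p[3])*d[1]
        r.append((a-x if x is not None else b-y)*1e3)
    for q in(L,Rr):
        w=ray(c,*q,p[2]+.04);d=w[:2]-p[:2];r.append(2e3*(np.cos(p[3])*d[0]+np.sin(p[3])*d[1]))
    return np.array(r)
for z in(None,0,.002,.004):
    g=(lambda p:f(p)) if z is None else (lambda p:np.append(f(p),(p[2]-z)*1e5))
    s=least_squares(g,[.58,-.138,.002,-.13],x_scale=[.01,.01,.01,.1]);p=s.x
    print(z,p[:3].round(4),np.degrees(p[3]).round(2),s.fun.round(2))
    for name,v in(("stripe",cr(243,368)),("t242",cr(243,242)),("t268",cr(243,268)),("t303",cr(243,303)),("t340",cr(243,340)),("t385",cr(243,385))):
        k=least_squares(lambda t:[(proj(c,pt(p,.022*np.sin(t[0]),0,.034+.022*np.cos(t[0])))-v)[1]],[0.]).x[0]
        print(name,round(k+1.13,3),end=' ')
    print()
E
```

```text
[252  47  30  31 697] [266.29  61.73]
[221 134  19   4  75] [230.12 135.48]
[291 134  18   5  73] [299.38 136.47]
[249 157  33   6 163] [265.09 159.64]
None [ 0.5794 -0.1384 -0.0038] -7.53 [ 0.96 -0.08  0.08  0.91 -0.45 -0.49]
stripe 0.444 t242 2.246 t268 1.779 t303 1.334 t340 0.88 t385 -0.146 
0 [ 0.5799 -0.1383 -0.    ] -7.51 [-0.07 -0.63  0.63  1.91 -0.42 -0.5  -0.01]
stripe 0.463 t242 2.215 t268 1.768 t303 1.332 t340 0.886 t385 -0.032 
0.002 [ 0.5801 -0.1383  0.002 ] -7.5 [-0.61 -0.92  0.92  2.43 -0.41 -0.5  -0.01]
stripe 0.473 t242 2.199 t268 1.762 t303 1.331 t340 0.89 t385 0.007 
0.004 [ 0.5804 -0.1383  0.004 ] -7.48 [-1.15 -1.22  1.22  2.95 -0.39 -0.51 -0.01]
stripe 0.482 t242 2.184 t268 1.756 t303 1.33 t340 0.893 t385 0.041
```

Run:
```python
from h import *
rows(.5663,-.1365,.068,-7.5,4)
```

```text
from [ 0.5378 -0.1284  0.1199] [-179.9     0.3    -7.28]
[1.000e-03 7.320e-01 1.110e-01 1.299e+00]
[1.000e-03 7.320e-01 1.110e-01 1.299e+00]
[1.000e-03 7.320e-01 1.100e-01 1.299e+00]
[1.000e-03 7.320e-01 1.090e-01 1.299e+00]
```

{"api": "servo_tool", "payload": {"moves": [[[0,0,0.001,0.75,0.11,1.3,0],[0,0,0.001,0.75,0.11,1.3,0],[0,0,0.001,0.7,0.11,1.3,0],[0,0,0.001,0.7,0.1,1.2,0],[0,0,0,0,0,0,0],[0,0,0,0,0,0,0]]]}}

```text
time: 2.2
ee_pos: [0.5678, -0.141, 0.0642]
tcp_rot: [-179.9, 0.2, -7.8]
wrist_force: [-0.4, 1.2, -0.1]
opening: 0.0001
```

Run:
```python
from h import *
rows(.5663,-.1365,.060,-7.5,1)
im=imaging.camera("scene")
cv2.imwrite("pics/s2.png",cv2.resize(im[170:270,160:290],None,fx=5,fy=5,interpolation=cv2.INTER_CUBIC))
im=imaging.camera("wrist")
cv2.imwrite("pics/w2.png",im)
print(bot.get_obs()['wrist_force'],bot.get_obs()['time'])
```

```text
from [ 0.5678 -0.141   0.0642] [-179.94    0.18   -7.83]
[-0.006 -0.209 -0.429  0.423]
[-0.93483879  0.41749701  0.87200247] 2.3
```

View pics/s2.png

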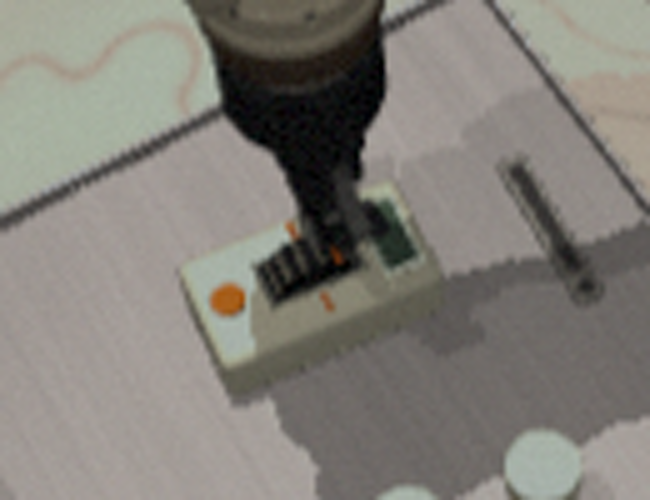

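View pics/w2.png

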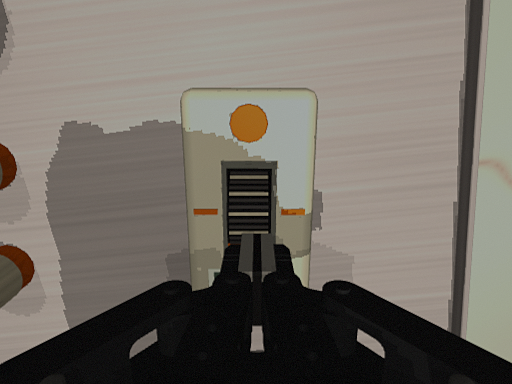

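{"api": "servo_tool", "payload": {"moves": [[[0,0,-0.003,-0.1,-0.2,0,0],[0,0,-0.003,-0.1,-0.2,0,0],[0,0,0,0,0,0,0],[0,0,0,0,0,0,0],[0,0,0,0,0,0,0]]]}}

```text
time: 2.72
ee_pos: [0.5666, -0.136, 0.0676]
tcp_rot: [-180.0, -0.1, -7.4]
wrist_force: [0.3, -0.2, 0.0]
opening: -0.0003
```

Run:
```python
from h import *
rows(.5663,-.1365,.060,-7.5,1);print(bot.get_obs()['wrist_force'])
```

```text
from [ 0.5666 -0.136   0.0676] [-1.7996e+02 -5.0000e-02 -7.4100e+00]
[ 0.002 -0.024  0.049  0.76 ]
[ 0.27888976 -0.15119293  0.00556083]
```

{"api": "servo_tool", "payload": {"moves": [[[0,0,0,0,0,0.25,0],[0,0,0,0,0,0.25,0],[0,0,0,0,0,0.2,0],[0,0,0,0,0,0,0],[0,0,0,0,0,0,0]]]}}

```text
time: 3.13
ee_pos: [0.5668, -0.136, 0.0605]
tcp_rot: [-180.0, -0.1, -7.4]
wrist_force: [-0.1, 0.3, 0.6]
opening: 0.0
```

{"api": "servo_tool", "payload": {"moves": [[[0,0,0,0,0,0.1,0],[0,0,0,0,0,0.1,0],[0,0,0,0,0,0,0],[0,0,0,0,0,0,0]]]}}

```text
time: 3.47
ee_pos: [0.5669, -0.136, 0.0586]
tcp_rot: [-180.0, -0.1, -7.4]
wrist_force: [-1.1, 0.3, 1.9]
opening: -0.0
```

{"api": "servo_tool", "payload": {"moves": [[[0,0,0,0,0,0.1,0],[0,0,0,0,0,0,0],[0,0,0,0,0,0,0]]]}}

```text
time: 3.72
ee_pos: [0.5669, -0.1361, 0.058]
tcp_rot: [-180.0, -0.2, -7.4]
wrist_force: [-1.4, -0.3, 2.8]
opening: 0.0002
```

{"api": "servo_tool", "payload": {"moves": [[[0,0,0,0,0,0.1,0],[0,0,0,0,0,0,0],[0,0,0,0,0,0,0]]]}}

```text
time: 3.97
ee_pos: [0.5669, -0.1361, 0.0572]
tcp_rot: [-180.0, -0.2, -7.4]
wrist_force: [-1.3, 1.0, 2.4]
opening: -0.0001
```

{"api": "servo_tool", "payload": {"moves": [[[0,0,0,0,0,0.1,0],[0,0,0,0,0,0,0],[0,0,0,0,0,0,0]]]}}

```text
time: 4.22
ee_pos: [0.567, -0.1361, 0.0564]
tcp_rot: [-180.0, -0.2, -7.4]
wrist_force: [-0.8, 0.8, 3.5]
opening: 0.0002
```

{"api": "servo_tool", "payload": {"moves": [[[0,0,0,0,0,0.1,0],[0,0,0,0,0,0.1,0],[0,0,0,0,0,0,0],[0,0,0,0,0,0,0]]]}}

```text
time: 4.55
ee_pos: [0.567, -0.1361, 0.0546]
tcp_rot: [-180.0, -0.2, -7.4]
wrist_force: [-1.1, 0.9, 5.0]
opening: 0.0004
```

Run:
```python
from h import *
o=bot.get_obs();d=np.array([.9914,-.1305,0])*.0276
print(o['ee_pos'],o['tcp_rot'],o['wrist_force']);e=o['ee_pos']+d;print(e)
rows(*e,-7.4,14)
```

```text
[ 0.566995   -0.13605534  0.05458536] [-179.96947968   -0.19370481   -7.40598964] [-1.08729952  0.87117205  5.03083084]
[ 0.59435764 -0.13965714  0.05458536]
from [ 0.567  -0.1361  0.0546] [-179.97   -0.19   -7.41]
[-0.     0.197  0.    -0.   ]
[-0.     0.197  0.    -0.   ]
[-0.     0.197  0.    -0.   ]
[-0.     0.197  0.    -0.   ]
[-0.     0.197  0.    -0.   ]
[-0.     0.197  0.    -0.   ]
[-0.     0.197  0.    -0.   ]
[-0.     0.197  0.    -0.   ]
[-0.     0.197  0.    -0.   ]
[-0.     0.197  0.    -0.   ]
[-0.     0.197  0.    -0.   ]
[-0.     0.197  0.    -0.   ]
[-0.     0.197  0.    -0.   ]
[-0.     0.197  0.    -0.   ]
```

{"api": "servo_tool", "payload": {"moves": [[[0,0,0,0.2,0,0,0],[0,0,0,0.2,0,0,0],[0,0,0,0.2,0,0,0],[0,0,0,0.2,0,0,0],[0,0,0,0.2,0,0,0],[0,0,0,0.2,0,0,0],[0,0,0,0.2,0,0,0],[0,0,0,0,0,0,0],[0,0,0,0,0,0,0]]]}}

```text
time: 5.3
ee_pos: [0.5838, -0.1384, 0.0555]
tcp_rot: [-180.0, -0.4, -7.4]
wrist_force: [-0.7, -0.3, 5.9]
opening: 0.0001
```

Run:
```python
from h import *
rows(.5942,-.1397,.0546,-7.4,1)
im=imaging.camera("wrist");cv2.imwrite("pics/w3.png",im[100:280,150:360].repeat(3,0).repeat(3,1))
```

```text
from [ 0.5838 -0.1384  0.0555] [-179.99   -0.35   -7.4 ]
[-0.     1.053 -0.002  0.094]
```

View pics/w3.png

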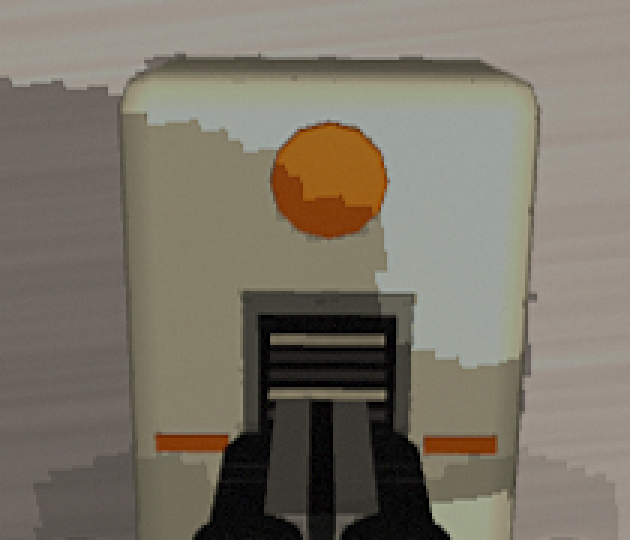

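{"api": "servo_tool", "payload": {"moves": [[[0,0,0,0.2,0,0.05,0],[0,0,0,0.2,0,0,0],[0,0,0,0.2,0,0,0],[0,0,0,0.2,0,0,0],[0,0,0,0,0,0,0],[0,0,0,0,0,0,0]]]}}

```text
time: 5.85
ee_pos: [0.5928, -0.1396, 0.0552]
tcp_rot: [-180.0, -0.4, -7.4]
wrist_force: [-0.7, 0.5, 3.9]
opening: 0.0
```

{"api": "servo_tool", "payload": {"moves": [[[0,0,0,0.14,0,0,0],[0,0,0,0,0,0,0],[0,0,0,0,0,0,0]]]}}

```text
time: 6.1
ee_pos: [0.5946, -0.1399, 0.0553]
tcp_rot: [-180.0, -0.4, -7.4]
wrist_force: [0.3, 0.6, 3.3]
opening: 0.0001
```

{"api": "servo_tool", "payload": {"moves": [[[0,0,0,0,0,-0.3,0],[0,0,0,0,0,-0.4,0],[0,0,0,0,0,-0.8,0],[0,0,0,-1.0,0,-1.0,0],[0,0,0,-1.3,0,-1.0,0],[0,0,0,-1.3,0,-1.0,0],[0,0,0,-1.0,0,-0.8,0],[0,0,0,0,0,0,0],[0,0,0,0,0,0,0],[0,0,0,0,0,0,0]]]}}

```text
time: 6.93
ee_pos: [0.5448, -0.1332, 0.11]
tcp_rot: [-180.0, -0.1, -7.4]
wrist_force: [0.6, 0.3, 0.3]
opening: -0.0001
```

Run:
```python
from h import *
import pickle
o=bot.get_obs();c=imaging.calibration("wrist");im=imaging.camera("wrist")
pickle.dump((o,c),open("w4.pkl","wb"))
cv2.imwrite("pics/w4.png",im);print(o['ee_pos'],o['tcp_rot'],o['time'],o['wrist_force'])
cv2.imwrite("pics/w4c.png",cv2.resize(im[0:260,160:400],None,fx=2.3,fy=2.3,interpolation=cv2.INTER_CUBIC))
```

```text
[ 0.54481926 -0.13316414  0.10995565] [-1.79964590e+02 -5.66279264e-02 -7.40748018e+00] 6.9333 [0.55706521 0.25180055 0.28099245]
```

View pics/w4c.png

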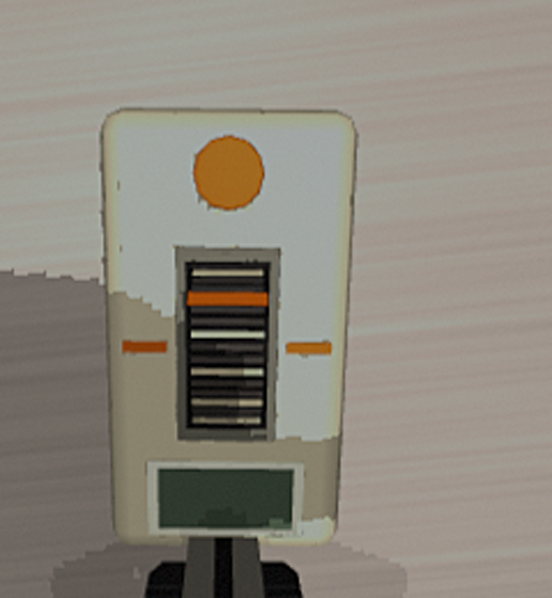

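Run:
```python
from fit import *
for k in("w1","w4"):
    o,c=pickle.load(open(k+".pkl","rb"));im=cv2.imread(f"pics/{k}.png");hsv=cv2.cvtColor(im,cv2.COLOR_BGR2HSV)
    m=cv2.inRange(hsv,(3,150,80),(20,255,255));m[:,:195]=0;m[:,330:]=0;m[225:]=0
    n,l,st,ce=cv2.connectedComponentsWithStats(m)
    B=[(st[i],ce[i]) for i in range(1,n) if st[i,4]>40]
    for b in B: print(b[0],b[1].round(2))
    but=max(B,key=lambda b:b[0][4])[1]
    rest=[b[1] for b in B if b[0][4]<600]; rest.sort(key=lambda q:q[0]);L,s,R=rest
    for z in(.001,.003):
        a=ray(c,*L,z+.04);b=ray(c,*R,z+.04);mid=(a+b)/2;d=a-b
        yaw=np.arctan2(-d[0],d[1])
        p=[mid[0],mid[1],z,yaw]
        g=least_squares(lambda t:[(proj(c,pt(p,.022*np.sin(t[0]),0,.034+.022*np.cos(t[0])))-s)[1]],[0.]).x[0]
        print(k,z,np.round(mid,4),np.degrees(yaw).round(1),"theta",round(g+1.13,3))
```

```text
[252  47  30  31 697] [266.29  61.73]
[221 134  19   4  75] [230.12 135.48]
[291 134  18   5  73] [299.38 136.47]
[249 157  33   6 163] [265.09 159.64]
w1 0.001 [ 0.5798 -0.1384  0.041 ] -8.0 theta 0.484
w1 0.003 [ 0.5801 -0.1384  0.043 ] -8.0 theta 0.494
[244  59  31  32 745] [259.06  74.81]
[241 126  36   7 213] [258.59 129.52]
[213 148  20   5  82] [222.11 150.39]
[285 149  19   5  90] [294.39 150.89]
w4 0.001 [ 0.5798 -0.1384  0.041 ] -7.8 theta 1.826
w4 0.003 [ 0.5801 -0.1384  0.043 ] -7.8 theta 1.819
```

The wheel moved about 1.33 rad by the stripe alone. I'll cross-check against the tick grid, which must coincide after exactly three clicks.

Run:
```python
from fit import *
from scipy.signal import find_peaks
from scipy.ndimage import gaussian_filter1d as gf
for k in("w1","w4"):
    o,c=pickle.load(open(k+".pkl","rb"));im=cv2.imread(f"pics/{k}.png").astype(np.float32)
    p=[.5800,-.1384,.0025,np.radians(-7.7)]
    for r in(.022,.0225,.023):
        th=np.arange(-.1,2.6,.005);ys=np.linspace(-.006,.006,13)
        uv=np.array([[proj(c,pt(p,r*np.sin(t-1.13),y,.034+r*np.cos(t-1.13))) for y in ys] for t in th],np.float32)
        S=cv2.remap(im,uv[...,0],uv[...,1],cv2.INTER_LINEAR)
        out=[]
        for ch in(1,2):
            v=gf(np.median(S[...,ch],1),6);pk,_=find_peaks(v,prominence=8);out.append([(round(float(th[i]),3),int(v[i])) for i in pk])
        print(k,r,"G",out[0],"\n      R",out[1])
```

```text
w1 0.022 G [(0.055, 121), (0.47, 69), (0.915, 136), (1.055, 46), (1.2, 49), (1.345, 133), (1.49, 45), (1.775, 134), (2.2, 139)] 
      R [(0.055, 129), (0.47, 157), (0.77, 42), (0.915, 132), (1.055, 49), (1.205, 53), (1.345, 129), (1.49, 48), (1.775, 135), (2.2, 147)]
w1 0.0225 G [(0.12, 119), (0.495, 69), (0.92, 134), (1.06, 46), (1.205, 49), (1.345, 132), (1.48, 44), (1.76, 132), (2.165, 136)] 
      R [(0.12, 127), (0.5, 157), (0.92, 130), (1.06, 49), (1.205, 52), (1.345, 127), (1.48, 48), (1.76, 133), (2.165, 144)]
w1 0.023 G [(0.175, 117), (0.52, 69), (0.93, 133), (1.065, 45), (1.34, 130), (1.475, 44), (1.745, 131), (2.13, 134)] 
      R [(0.175, 125), (0.52, 157), (0.93, 128), (1.065, 49), (1.205, 52), (1.34, 126), (1.475, 48), (1.745, 132), (2.135, 142)]
w4 0.022 G [(0.07, 94), (0.535, 90), (0.965, 98), (1.255, 47), (1.395, 133), (1.54, 44), (1.83, 75), (2.26, 135)] 
      R [(0.075, 101), (0.535, 97), (0.965, 105), (1.11, 33), (1.255, 51), (1.395, 128), (1.54, 48), (1.83, 162), (2.265, 141)]
w4 0.0225 G [(0.15, 93), (0.56, 89), (0.975, 97), (1.255, 47), (1.39, 131), (1.535, 43), (1.815, 74), (2.225, 132)] 
      R [(0.15, 100), (0.56, 96), (0.975, 104), (1.255, 50), (1.39, 127), (1.535, 47), (1.815, 162), (2.225, 139)]
w4 0.023 G [(0.205, 91), (0.585, 88), (0.98, 96), (1.255, 46), (1.39, 129), (1.8, 74), (2.19, 130)] 
      R [(0.21, 98), (0.585, 94), (0.98, 103), (1.255, 50), (1.39, 125), (1.53, 47), (1.8, 161), (2.19, 136)]
```

Against the tick grid the wheel overshot by about 0.05 rad (about 1.1 mm of rim). There's plenty of time, so I'll press at the middle of the crest and roll back about 1.1 mm.

{"api": "servo_tool", "payload": {"moves": [[[0,0,0,0.8,0,0.8,0],[0,0,0,0.9,0,0.9,0],[0,0,0,0.8,0,0.9,0],[0,0,0,0.5,0,0.8,0],[0,0,0,0.1,0,0.4,0],[0,0,0,0,0,0,0],[0,0,0,0,0,0,0],[0,0,0,0,0,0,0]]]}}

```text
time: 7.65
ee_pos: [0.579, -0.1372, 0.0616]
tcp_rot: [-179.9, 0.4, -7.4]
wrist_force: [0.1, -0.2, -0.2]
opening: 0.0001
```

Run:
```python
from h import *
rows(.5806,-.1385,.0600,-7.5,1)
```

```text
from [ 0.579  -0.1372  0.0616] [-179.91    0.4    -7.38]
[0.002 0.179 0.11  0.158]
```

{"api": "servo_tool", "payload": {"moves": [[[0,0,0,0.1,0.05,0.1,0],[0,0,0,0,0,0,0],[0,0,0,0,0,0,0],[0,0,0,0,0,0,0]]]}}

```text
time: 7.98
ee_pos: [0.58, -0.138, 0.062]
tcp_rot: [-179.9, 0.3, -7.4]
wrist_force: [0.1, -0.6, 0.2]
opening: -0.0002
```

{"api": "servo_tool", "payload": {"moves": [[[0,0,0,0,0,0.1,0],[0,0,0,0,0,0.1,0],[0,0,0,0,0,0,0],[0,0,0,0,0,0,0]]]}}

```text
time: 8.32
ee_pos: [0.5803, -0.1381, 0.0609]
tcp_rot: [-179.9, 0.2, -7.4]
wrist_force: [-0.0, 0.7, -0.3]
opening: -0.0001
```

{"api": "servo_tool", "payload": {"moves": [[[0,0,0,0,0,0.1,0],[0,0,0,0,0,0.1,0],[0,0,0,0,0,0.1,0],[0,0,0,0,0,0,0],[0,0,0,0,0,0,0]]]}}

```text
time: 8.73
ee_pos: [0.5804, -0.1381, 0.0585]
tcp_rot: [-179.9, 0.1, -7.4]
wrist_force: [-1.9, -0.1, 1.9]
opening: 0.0001
```

{"api": "servo_tool", "payload": {"moves": [[[0,0,0,0,0,0.1,0],[0,0,0,0,0,0.1,0],[0,0,0,0,0,0.1,0],[0,0,0,0,0,0,0],[0,0,0,0,0,0,0]]]}}

```text
time: 9.15
ee_pos: [0.5809, -0.1382, 0.0562]
tcp_rot: [-179.9, 0.1, -7.4]
wrist_force: [-1.3, 0.6, 3.6]
opening: 0.0002
```

{"api": "servo_tool", "payload": {"moves": [[[0,0,0,-0.08,0,0.05,0],[0,0,0,-0.08,0,0,0],[0,0,0,0,0,0,0],[0,0,0,0,0,0,0]]]}}

```text
time: 9.48
ee_pos: [0.5801, -0.1381, 0.0564]
tcp_rot: [-180.0, -0.1, -7.4]
wrist_force: [-0.1, 0.4, 4.1]
opening: -0.0001
```

{"api": "servo_tool", "payload": {"moves": [[[0,0,0,-0.1,0,0,0],[0,0,0,0,0,0,0],[0,0,0,0,0,0,0]]]}}

```text
time: 9.73
ee_pos: [0.5792, -0.138, 0.0566]
tcp_rot: [-180.0, -0.1, -7.4]
wrist_force: [0.2, 0.1, 3.0]
opening: -0.0
```

{"api": "servo_tool", "payload": {"moves": [[[0,0,0,0,0,-0.3,0],[0,0,0,0,0,-0.4,0],[0,0,0,0,0,-0.8,0],[0,0,0,-0.7,0,-1.0,0],[0,0,0,-0.9,0,-1.0,0],[0,0,0,-0.9,0,-1.0,0],[0,0,0,-0.7,0,-0.8,0],[0,0,0,0,0,0,0],[0,0,0,0,0,0,0],[0,0,0,0,0,0,0]]]}}

```text
time: 10.57
ee_pos: [0.5422, -0.1333, 0.1152]
tcp_rot: [-180.0, 0.0, -7.4]
wrist_force: [0.4, -0.6, 0.0]
opening: -0.0001
```

```bash
cat > meas.py <<'E'
from fit import *
from scipy.signal import find_peaks
from scipy.ndimage import gaussian_filter1d as gf
for k in("w1","w4","w5"):
    o,c=pickle.load(open(k+".pkl","rb"));im=cv2.imread(f"pics/{k}.png").astype(np.float32)
    p=[.5800,-.1384,.0025,np.radians(-7.7)];r=.0227
    th=np.arange(-.1,2.6,.005);ys=np.linspace(-.006,.006,13)
    uv=np.array([[proj(c,pt(p,r*np.sin(t-1.13),y,.034+r*np.cos(t-1.13))) for y in ys] for t in th],np.float32)
    S=cv2.remap(im,uv[...,0],uv[...,1],cv2.INTER_LINEAR)
    v=gf(np.median(S[...,2],1),6);pk,_=find_peaks(v,prominence=8,height=80)
    print(k,[(round(float(th[i]),3),int(v[i])) for i in pk],"marks mid px want",proj(c,pt(p,0,0,.04)).round(1))
E
python3 - <<'E'
from h import *
import pickle
o=bot.get_obs();c=imaging.calibration("wrist");im=imaging.camera("wrist")
pickle.dump((o,c),open("w5.pkl","wb"))
cv2.imwrite("pics/w5.png",im);print(o['ee_pos'],o['tcp_rot'],o['time'],o['wrist_force'])
E
python3 meas.py
```

```text
[ 0.54218092 -0.1332775   0.11519707] [-1.79960363e+02  1.41917866e-03 -7.40080843e+00] 10.5667 [ 0.43685326 -0.5610894   0.02657242]
w1 [(0.145, 126), (0.51, 157), (0.925, 129), (1.34, 126), (1.755, 133), (2.15, 144)] marks mid px want [264.8 136. ]
w4 [(0.175, 99), (0.57, 95), (0.975, 104), (1.39, 126), (1.81, 162), (2.21, 138)] marks mid px want [258.2 150.7]
w5 [(0.14, 113), (0.5, 103), (0.915, 104), (1.33, 124), (1.74, 161), (2.15, 129)] marks mid px want [257.5 145.2]
```

View pics/w5.png

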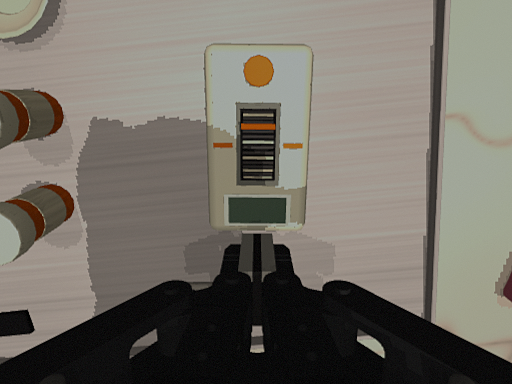

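The stripe at (258,127) is now past the axle marks (row 145), towards the button at (258,71). The tick grid matches the first picture to about 0.01 rad, and the fingers are clear. I'm handing the job in.

```bash
python3 -c "
from workcell import bot
print(bot.job_done(), bot.get_obs()['time'])"
```

```text
the job is handed in; nothing more can be done
the job is handed in; nothing more can be done
```

I rolled the white reminder's wheel three clicks forward, from the window towards the orange button, then lifted clear and handed the job in. The clock read about 10.6 s of the 32 s allowed.

- **Roll:** I pressed the crest about 4 mm with the shut fingertips and moved about 28 mm forward. The first check showed about 0.05 rad too far, so I pressed again at mid-crest and rolled back about 1 mm.
- **Last check (tick grid):** the stripe went from about 0.51 to 1.74 rad, a change of 1.23 against the wanted 1.257. The tick lines are within about 0.01 to 0.015 rad of where they started, which is what three whole clicks should give.
- **Measurements that disagreed:** after the first roll, the stripe measured at its nominal 22 mm radius read about 1.33 rad of travel, while the tick grid gave about 1.31. I trusted the ticks, since that radius also spaced them too widely.
- **Contact:** the wrist force readings stayed below 7 N, and the arm was clear of everything at hand-in. I never went near the grey light, but I took no separate last picture of its wheel.

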